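# Push a stuck plug out of a bushing tube

### The arm

A 6-joint arm with a two-finger parallel gripper is mounted at the origin on a cart in front of the work surface, level with it; the furniture and walls round the work are solid. World frame = base frame: x ahead of the robot, y to its left, z up, the work surface at z = 0. Lengths are in m, angles in rad, forces in N, time in s.
With the tool pointing down it reaches from about 0.425 to 0.95 m from the base axis. Payload 3.5 kg.
Tool frame: the origin (TCP) lies at the very end of the fingers, on their centre line; the grasp point (between the pads) lies ctrl.tcp_to_grasp behind it (ctrl.tcp_to_grasp is the distance from the TCP to the grasp point, in m); z points along the fingers, y is the line along which they close (so a half turn about z gives the same grasp; the last joint's range is limited). The gripper opens to 85 mm and grips with 20 to 120 N. Pads are 22 mm wide; open, the fingers measure 114 mm over their backs; the gripper's body (76 mm by 85 mm) begins 54 mm behind the grasp point. The pads swing forward as they close: fully open they stand 13 mm farther back than shut.
Start: joints at [-1.353, 0.286, 1.577, -0, 1.279, -0.15], TCP at [0.243, -0.63, 0.231] pointing down, gripper open.
Joint ranges: [-2.77, 2.77], [-0.9, 2.22], [0.21, 2.48], [-1.53, 4.67], [0.24, 2.81], [-2.84, 2.84]. Speed limits (rad/s): [2.79, 2.79, 3.14, 3.14, 3.14, 3.14].

### API

Orientations are given as a unit quaternion [x, y, z, w].
In Python, from plant import ctrl gives the robot as it stands.
- The arm moves only by the shell command python3 -m inch 'ROWS' [FORCE]. ROWS is JSON, a list of rows, each an object with "slide": the shift along the tool's x, y, z in cm, a list of three; "turn": the turn about the tool's z in rad; "grip": the finger opening in cm, from 0 to 8.54. A call has 1 to 20 rows; each row is the pose to reach, as a shift and turn from the pose commanded when the call began, along the tool's axes at that moment; what a row does not reach only later rows make up. A row lasts 1/10 s, in which the tool goes at most 50 mm and 8.59 degrees, less where a joint would pass 70% of its speed; a pose out of reach is approached as far as the arm can. A call with a gripper value outside its range is refused whole. The fingers move at their own pace and stop on an object; FORCE is the grip in N (left out, the last holds). Time passes only in rows, so rows that repeat a pose let the fingers close. It gives the time, the measured TCP pose, the force, the opening and the grip force at its end, in the units of the state.
- ctrl.get_state(): the state, without advancing time (a new reading comes with each control period).
- ctrl.read_camera(name): name is "scene" or "side" or "wrist"; returns (picture, depth): 480x640x3 uint8, red, green, blue; 480x640 float32, m along the optical axis (not along the pixel's ray), 0 where there is no reading.
- ctrl.camera_info(name): a dict with "K" (3x3 intrinsics, pixels), "camera_from_world" (4x4, takes a point from world to camera coordinates); the wrist camera has in their place "T_tool_cam" (4x4, takes a point from camera to tool coordinates, whose origin is the TCP and whose axes are the flange's). Camera axes: x right, y down, z forward; pixel columns grow to the right and rows downward; lengths in m; the calibration is good to about 2 mm. A picture is of the moment at which its call begins: read the wrist's pose just before it. camera_info takes no time and is no camera call.
- ctrl.sign_off(): hands the job in; it is judged then, once.
The state is a dict: "time": time; "qpos": joint angles; "dq": joint speeds; "joint_efforts": joint torques, N m; "eef_pos": TCP position; "tcp_rot": TCP orientation; "contact_force": force on the tool from outside, world axes, zero at the start; "wrist_torque": the same for the moment, N m; "opening": opening from 0.0 (shut) to 1.0 (fully open); "finger_force": force on a finger pad.
Only numpy, scipy, OpenCV 4.12 (cv2) and the standard library are available. Lean on these libraries where they do the work, as an engineer would, in place of code of your own. Each camera call takes 0.05 s, during which the arm holds its last target. There are 200 camera calls.

### The job

One of the two upright bushing tubes is blocked by a brass plug. Take the push rod out of its holder, put it down into the blocked tube from above and push until the plug drops out of the lower end onto the stand's base and the rod's collar sits on the tube's rim. Let go and leave the rod standing in the tube.

Things in the scene. Friction and masses are not known exactly. Their poses are not given: they have to be found in the camera images.
- push_rod: Push rod standing upright in a round holder (64 mm wide, 105 mm tall), collar on the holder's top; lifts straight out. Origin: centre of the collar's underside, z up the rod. Below it: steel shank 18 mm thick, 92 mm long, the last 8 mm tapering to a 10 mm tip. Above it: collar 52 mm wide, 5 mm thick, then the round black handle to grip, 24 mm thick, 5 to 58 mm above the origin. 0.22 kg
- blocked_tube: Fixed round stand 90 mm wide with an upright steel tube in its middle, blocked by the brass plug. Origin: centre of the underside, on the worktop, z up the tube's axis. Tube 44 mm outside, bore 33 mm, open at both ends, 65 mm (lower end) to 145 mm (rim) above the origin. Its plate and three posts stay below 111 mm; the rimmed base's floor is 6 mm above the origin
- clear_tube: A second stand exactly like the blocked one, same origin and axes, but its tube is empty. It may stand to the left or to the right of the blocked one
- slug: Brass plug, a cylinder 31 mm in diameter, 28 mm tall, stuck by a tight fit in the blocked tube, its top about 12 mm below the rim, seen from above. Origin: centre of its underside, z along its axis. Pushing it down takes roughly 5 to 10 N all along the bore; it drops free once its top reaches the lower end

How it is judged:
By the outcome, as a careful person would: the job done as asked, in the order asked, and still so for the second after the job is handed in, with the robot touching nothing.
It also fails if it takes over 38 s, if anything falls off the work surface, if the arm or the gripper's body presses on something with over 40 N, if the wrist force passes 120 N, or if a joint passes its speed limit or range.

## Working session

There is one attempt and no reset: what is moved stays moved. The work goes in short steps, Python scripts to look and compute and a shell command to move; the robot and the scene stay as the last step left them, time stands still between calls to the robot, and variables do not carry over. Pictures are saved under pics/ and viewed, at most 10 in all, crops included, and the job is handed in when it is done.

```bash
mkdir -p pics; ls
python3 - <<'E'
from plant import ctrl
import cv2,numpy as np
s=ctrl.get_state();print({k:np.round(v,3).tolist() for k,v in s.items()},ctrl.tcp_to_grasp)
for n in("scene","side"):
    p,d=ctrl.read_camera(n);cv2.imwrite(f"pics/{n}0.png",p[...,::-1]);np.save(f"pics/{n}0.npy",d)
    i=ctrl.camera_info(n);print(n,np.round(i["K"],1).tolist(),np.round(i["camera_from_world"],4).tolist())
print(ctrl.camera_info("wrist"))
E
```

```text
pics
{'time': 0.0, 'qpos': [-1.353, 0.287, 1.578, -0.0, 1.279, -0.15], 'dq': [-0.0, 0.001, 0.001, 0.0, 0.002, 0.0], 'joint_efforts': [0.0, -40.598, -29.262, -0.0, 0.006, 0.0], 'eef_pos': [0.243, -0.629, 0.23], 'tcp_rot': [0.983, 0.183, -0.0, -0.001], 'contact_force': [-0.178, -0.652, -0.094], 'wrist_torque': [0.002, 0.025, 0.055], 'finger_force': 0.0, 'opening': 1.0} 0.0187
scene [[536.3, 0.0, 324.1], [0.0, 536.3, 248.6], [0.0, 0.0, 1.0]] [[-0.6022, -0.7981, -0.0217, 0.2267], [-0.5114, 0.4064, -0.7572, 0.3755], [0.6131, -0.4449, -0.6529, 0.7581], [0.0, 0.0, 0.0, 1.0]]
side [[540.8, 0.0, 326.8], [0.0, 540.8, 243.8], [0.0, 0.0, 1.0]] [[-0.8022, -0.5968, 0.0203, 0.3782], [-0.3036, 0.3784, -0.8744, 0.2936], [0.5141, -0.7076, -0.4847, 0.7619], [0.0, 0.0, 0.0, 1.0]]
{'K': array([[381.39251015,   0.        , 321.08648654],
       [  0.        , 381.39251015, 240.02793608],
       [  0.        ,   0.        ,   1.        ]]), 'T_tool_cam': array([[-6.06539378e-04, -9.61550323e-01, -2.74628127e-01,
         6.99606513e-02],
       [ 9.99999519e-01, -3.71505543e-04, -9.07837858e-04,
         7.70076360e-04],
       [ 7.70905914e-04, -2.74628546e-01,  9.61550086e-01,
        -1.42719746e-01],
       [ 0.00000000e+00,  0.00000000e+00,  0.00000000e+00,
         1.00000000e+00]])}
```

View pics/scene0.png

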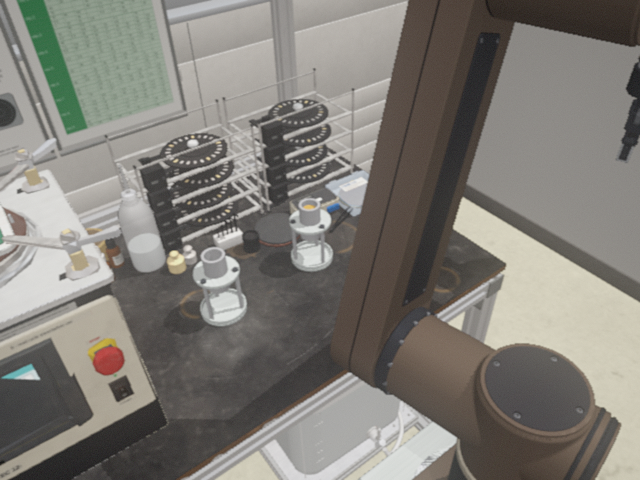

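View pics/side0.png

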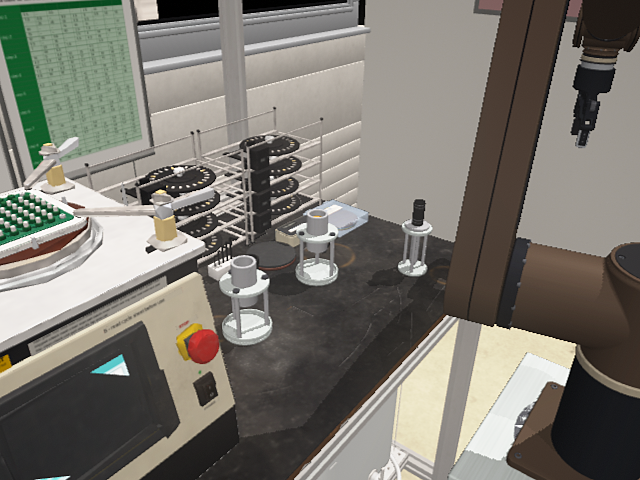

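The scene view shows the brass plug in the right-hand tube, with its rim near (310,205). The clear tube is at (214,256). The side view shows the rod's black handle at (419,212) and the same blocked tube at (317,215).

```bash
cat > h.py <<'E'
import numpy as np,cv2
from plant import ctrl
from scipy.spatial.transform import Rotation as R
def cam(n,s=None):
    i=ctrl.camera_info(n)
    if n=="wrist":
        T=np.eye(4);T[:3,:3]=R.from_quat(s["tcp_rot"]).as_matrix();T[:3,3]=s["eef_pos"];return i["K"],T@i["T_tool_cam"]
    return i["K"],np.linalg.inv(i["camera_from_world"])
def ray(K,T,u,v,z):
    d=T[:3,:3]@np.linalg.solve(K,[u,v,1]);return T[:3,3]+d*(z-T[2,3])/d[2]
def cloud(K,T,D):
    v,u=np.mgrid[:480,:640];P=np.stack([u*D,v*D,D],-1)@np.linalg.inv(K).T
    return P@T[:3,:3].T+T[:3,3]
E
python3 - <<'E'
from h import *
a=cv2.imread("pics/scene0.png");b=cv2.imread("pics/side0.png")
for n,u0,u1,v0,v1 in(("scene",285,335,190,235),("scene",190,240,240,285),("side",295,340,200,245),("side",225,265,245,290),("side",405,435,190,245)):
    K,T=cam(n);D=np.load(f"pics/{n}0.npy");C=cloud(K,T,D)[v0:v1,u0:u1].reshape(-1,3);C=C[D[v0:v1,u0:u1].ravel()>0]
    lo,hi=(.138,.15) if u0!=405 else (.115,.17)
    m=(C[:,2]>lo)&(C[:,2]<hi);q=C[m];print(n,u0,len(q),q.min(0).round(3),q.max(0).round(3),np.median(q,0).round(3))
K,T=cam("side")
g=cv2.cvtColor(b,cv2.COLOR_BGR2GRAY)[190:225,405:435];m=(g<75).astype(np.uint8)
for r in (8,12,16,20,24,28,32):
    c=np.where(m[r])[0]; 
    if len(c):print(190+r,405+c.min(),405+c.max(),len(c))
big=np.hstack([cv2.resize(a[185:285,180:350],None,fx=2.3,fy=2.3),cv2.resize(b[185:285,300:450],None,fx=2.3,fy=2.3)])
cv2.imwrite("pics/crop1.png",big);print(big.shape)
E
```

```text
scene 285 203 [ 0.568 -0.149  0.138] [ 0.613 -0.105  0.149] [ 0.589 -0.128  0.144]
scene 190 247 [0.553 0.077 0.138] [0.599 0.12  0.149] [0.574 0.099 0.144]
side 295 199 [ 0.571 -0.146  0.138] [ 0.614 -0.102  0.148] [ 0.592 -0.124  0.144]
side 225 286 [0.555 0.081 0.138] [0.598 0.125 0.148] [0.575 0.104 0.144]
side 405 294 [ 0.431 -0.284  0.115] [ 0.456 -0.26   0.166] [ 0.44  -0.266  0.144]
202 414 424 11
206 414 424 11
210 414 424 11
214 413 423 11
218 413 423 11
222 412 422 11
(230, 736, 3)
```

View pics/crop1.png

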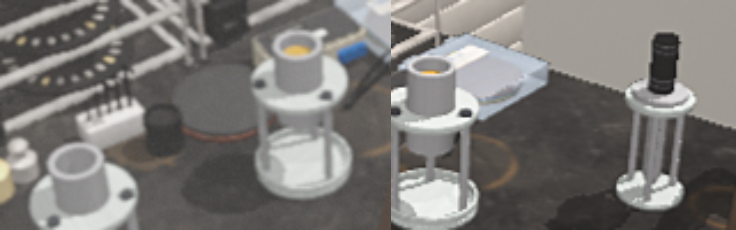

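The brass shows only in the right-hand tube, so that's the blocked one, at about (0.591,-0.126). The rod stands at about (0.443,-0.272). I'll hover over the rod.

```bash
python3 -m inch '[{"slide":[4,-3.3,-2],"turn":0,"grip":8.5},{"slide":[8,-6.6,-2],"turn":0,"grip":8.5},{"slide":[12,-10,-2],"turn":0,"grip":8.5},{"slide":[16,-13.3,-2],"turn":0,"grip":8.5},{"slide":[20,-16.6,-2],"turn":0,"grip":8.5},{"slide":[24,-20,-2],"turn":0,"grip":8.5},{"slide":[28,-23.3,-2],"turn":0,"grip":8.5},{"slide":[31.5,-26.2,-2],"turn":0,"grip":8.5},{"slide":[31.5,-26.2,-2],"turn":0,"grip":8.5},{"slide":[31.5,-26.2,-2],"turn":0,"grip":8.5},{"slide":[31.5,-26.2,-2],"turn":0,"grip":8.5}]' 40
cat > look.py <<'E'
import sys
from h import *
s=ctrl.get_state();p,D=ctrl.read_camera("wrist");K,T=cam("wrist",s)
cv2.imwrite(f"pics/{sys.argv[1]}.png",p[...,::-1])
np.savez(f"pics/{sys.argv[1]}.npz",D=D,T=T,K=K)
print(s["eef_pos"],s["tcp_rot"],s["qpos"],s["contact_force"],s["time"])
E
python3 look.py w1
```

```text
time: 1.2
eef_pos: [0.4421, -0.2728, 0.2511]
tcp_rot: [0.983, 0.183, -0.0, 0.0]
contact_force: [0.5, -1.2, -0.7]
opening: 0.993
finger_force: 0.0
[ 0.44211478 -0.27278579  0.25112129] [ 9.83133621e-01  1.82888297e-01 -3.51742755e-04  1.75704459e-04] [-7.47917193e-01 -7.60288885e-02  1.93342121e+00 -8.07157754e-04
  1.28433786e+00  4.55260226e-01] [ 0.50307072 -1.18258429 -0.67961668] 1.2
```

View pics/w1.png

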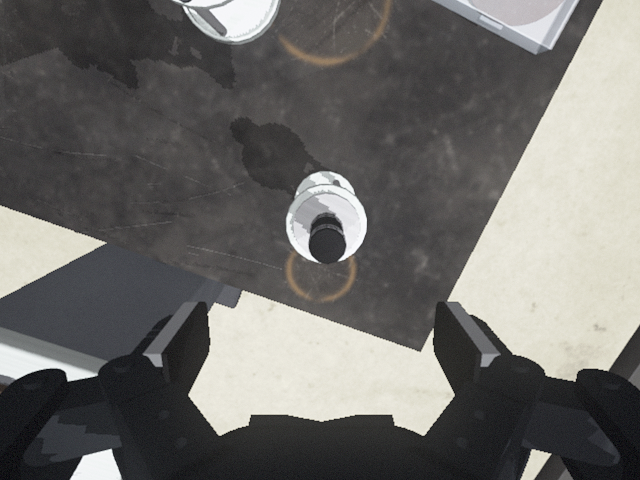

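The handle's top is at about (327,246), with the collar and holder ring at (327,225). Now I'll compute its position.

Run:
```python
from h import *
z=np.load("pics/w1.npz");K,T,D=z["K"],z["T"],z["D"];p=cv2.imread("pics/w1.png")
print(T[:3,3],ray(K,T,327,246,.163))
C=cloud(K,T,D);m=(D>0)&(C[...,2]>.155)&(C[...,2]<.17);m[:, :250]=0;m[:,400:]=0;m[300:]=0
q=C[m];print(m.sum(),q.mean(0),q.min(0),q.max(0))
c,r=cv2.minEnclosingCircle((q[:,:2]*1000).astype(np.float32));print(c,r)
m=(D>0)&(C[...,2]>.100)&(C[...,2]<.112);m[:, :250]=0;m[:,400:]=0;m[300:]=0
q=C[m];print(m.sum(),np.median(q,0),cv2.minEnclosingCircle((q[:,:2]*1000).astype(np.float32)))
Rm=R.from_quat([.98313,.18289,0,0]).as_matrix()
for t in(ray(K,T,327,246,.163),):print("tool shift cm",100*Rm.T@(t-[.4421,-.2728,.2511]))
```

```text
[ 0.50776251 -0.248278    0.3937868 ] [ 0.443697   -0.27679249  0.163     ]
1134 [ 0.44432816 -0.27680425  0.16262544] [ 0.43163974 -0.28965715  0.15501523] [ 0.45561662 -0.26502277  0.16507052]
(443.1734924316406, -277.212158203125) 12.527539253234863
3480 [ 0.45259849 -0.27012828  0.10940869] ((443.0872497558594, -277.09368896484375), 31.907678604125977)
tool shift cm [5.44196753e-03 4.29970087e-01 8.81000000e+00]
```

```bash
python3 -m inch '[{"slide":[0,0.4,1.5],"turn":0,"grip":8.5},{"slide":[0,0.4,4],"turn":0,"grip":8.5},{"slide":[0,0.4,6.5],"turn":0,"grip":8.5},{"slide":[0,0.4,9],"turn":0,"grip":8.5},{"slide":[0,0.4,11.5],"turn":0,"grip":8.5},{"slide":[0,0.4,13.1],"turn":0,"grip":8.5},{"slide":[0,0.4,13.1],"turn":0,"grip":8.5},{"slide":[0,0.4,13.1],"turn":0,"grip":8.5},{"slide":[0,0.4,13.1],"turn":0,"grip":2},{"slide":[0,0.4,13.1],"turn":0,"grip":1.5},{"slide":[0,0.4,13.1],"turn":0,"grip":1.5},{"slide":[0,0.4,13.1],"turn":0,"grip":1.5},{"slide":[0,0.4,13.1],"turn":0,"grip":1.5},{"slide":[0,0.4,13.1],"turn":0,"grip":1.5},{"slide":[0,0.4,13.1],"turn":0,"grip":1.5},{"slide":[0,0.4,13.1],"turn":0,"grip":1.5},{"slide":[0,0.4,13.1],"turn":0,"grip":1.5}]' 60
```

```text
time: 2.95
eef_pos: [0.4444, -0.2762, 0.1211]
tcp_rot: [0.983, 0.183, 0.0, 0.001]
contact_force: [0.0, 0.3, 4.9]
opening: 0.266
finger_force: 59.0
```

```bash
python3 -m inch '[{"slide":[0,0,-1],"turn":0,"grip":1.5},{"slide":[0,0,-3],"turn":0,"grip":1.5},{"slide":[0,0,-5.5],"turn":0,"grip":1.5},{"slide":[0,0,-8],"turn":0,"grip":1.5},{"slide":[0,0,-11],"turn":0,"grip":1.5},{"slide":[0,0,-14],"turn":0,"grip":1.5},{"slide":[0,0,-17],"turn":0,"grip":1.5},{"slide":[0,0,-18],"turn":0,"grip":1.5},{"slide":[2,-1.3,-18],"turn":0,"grip":1.5},{"slide":[5,-3.5,-18],"turn":0,"grip":1.5},{"slide":[8,-5.5,-18],"turn":0,"grip":1.5},{"slide":[11,-7.5,-18],"turn":0,"grip":1.5},{"slide":[13,-8.7,-18],"turn":0,"grip":1.5},{"slide":[13,-8.7,-18],"turn":0,"grip":1.5},{"slide":[13,-8.7,-18],"turn":0,"grip":1.5},{"slide":[13,-8.7,-18],"turn":0,"grip":1.5},{"slide":[13,-8.7,-18],"turn":0,"grip":1.5}]'
python3 look.py w2
```

```text
time: 4.65
eef_pos: [0.5333, -0.1487, 0.2998]
tcp_rot: [0.983, 0.182, -0.0, -0.0]
contact_force: [1.1, -0.5, -1.8]
opening: 0.264
finger_force: 59.0
[ 0.53328551 -0.14868292  0.29982091] [ 9.83266456e-01  1.82172629e-01 -4.22678837e-04 -1.76515422e-04] [-4.55077720e-01 -2.79781677e-02  1.79891499e+00 -2.24587504e-04
  1.37154510e+00  7.49371912e-01] [ 1.11931001 -0.50327745 -1.7781094 ] 4.65
```

View pics/w2.png

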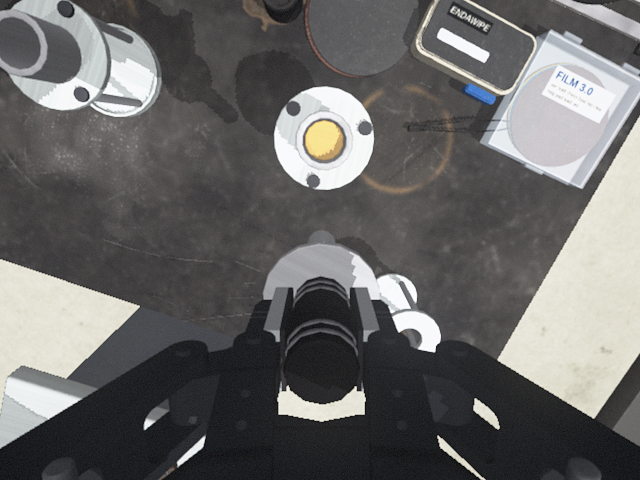

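The wrist view shows the rod held and the blocked tube with its brass plug at about (324,140). The shank tip just shows at (321,238), past the collar.

Run:
```python
from h import *
z=np.load("pics/w2.npz");K,T,D=z["K"],z["T"],z["D"]
C=cloud(K,T,D)
m=(D>0)&(C[...,2]>.139)&(C[...,2]<.151);m[:,:250]=0;m[:,400:]=0;m[200:]=0
q=C[m];(c,r)=cv2.minEnclosingCircle((q[:,:2]*1000).astype(np.float32));print(m.sum(),np.median(q,0),c,r)
m=(D>0)&(C[...,2]>.104)&(C[...,2]<.116);m[:,:250]=0;m[:,400:]=0;m[200:]=0
q=C[m];print("plate",m.sum(),q[:,2].mean(),cv2.minEnclosingCircle((q[:,:2]*1000).astype(np.float32)))
# brass
h=cv2.cvtColor(cv2.imread("pics/w2.png"),cv2.COLOR_BGR2HSV);b=cv2.inRange(h,(15,100,80),(32,255,255));b[200:]=0;b[:,:280]=0;b[:,370:]=0
ys,xs=np.where(b);print("brass",(xs.min()+xs.max())/2,(ys.min()+ys.max())/2,np.median(C[b>0],0))
# rod collar in tool frame
m=(D>0)&(C[...,2]>.25)&(C[...,2]<.30);m[:,:255]=0;m[:,390:]=0;m[:232]=0;m[288:]=0
q=C[m];Rm=R.from_quat([.98327,.18217,0,0]).as_matrix();e=np.array([.5333,-.1487,.2998])
t=1000*(q-e)@Rm;print(len(q),np.median(t,0),np.percentile(t[:,2],[5,50,95]),t.min(0),t.max(0))
col=t[np.abs(t[:,2]-np.median(t[:,2]))<4];print(cv2.minEnclosingCircle(col[:,:2].astype(np.float32)),np.linalg.lstsq(np.c_[col[:,:2],np.ones(len(col))],col[:,2],rcond=None)[0])
for c in((.591,-.126),):print(100*Rm.T@(np.array([*c,.2998])-e))
```

```text
1200 [ 0.59313939 -0.12833291  0.14487595] (592.613525390625, -128.9140625) 21.941679000854492
plate 5408 0.10658267615441377 ((592.7656860351562, -128.9590301513672), 42.91266632080078)
brass 323.5 139.5 [ 0.59299824 -0.12818277  0.13318139]
3938 [13.12298344  0.76887495 10.96669551] [ 6.231379   10.96669551 12.38693065] [  4.25274135 -23.91093872  -0.18675767] [24.67860549 25.95590924 16.88649831]
((4.441976547241211, 1.0228216648101807), 24.93390464782715) [3.42097567e-02 3.10035764e-03 1.05555023e+01]
[ 6.20024734 -0.05227755  0.        ]
```

```bash
python3 -m inch '[{"slide":[1.5,0,0],"turn":0,"grip":1.5},{"slide":[3.5,0.1,0],"turn":0,"grip":1.5},{"slide":[5.5,0.2,0.5],"turn":0,"grip":1.5},{"slide":[6.4,0.2,1.5],"turn":0,"grip":1.5},{"slide":[6.4,0.2,3],"turn":0,"grip":1.5},{"slide":[6.4,0.2,3],"turn":0,"grip":1.5},{"slide":[6.4,0.2,3],"turn":0,"grip":1.5},{"slide":[6.4,0.2,3],"turn":0,"grip":1.5}]'
python3 - <<'E'
from h import *
print(ctrl.get_state()["eef_pos"])
o=[]
for n in("side","scene"):
    p,D=ctrl.read_camera(n);K,T=cam(n);np.save(f"pics/{n}3.npy",D);cv2.imwrite(f"pics/{n}3.png",p[...,::-1])
    c=K@(np.linalg.inv(T)@[.5927,-.1289,.16,1])[:3];u,v=(c[:2]/c[2]).astype(int);print(n,u,v,"origin of crop",u-40,v-50)
    o.append(cv2.resize(p[v-50:v+50,u-40:u+40,::-1],None,fx=5,fy=5,interpolation=cv2.INTER_CUBIC))
cv2.imwrite("pics/crop3.png",np.hstack(o))
E
```

```text
time: 5.5
eef_pos: [0.5941, -0.1271, 0.2708]
tcp_rot: [0.983, 0.183, 0.0, 0.0]
contact_force: [-0.2, 0.1, -1.6]
opening: 0.267
finger_force: 59.1
[ 0.59408976 -0.12707909  0.27075881]
side 318 206 origin of crop 278 156
scene 308 198 origin of crop 268 148
```

View pics/crop3.png

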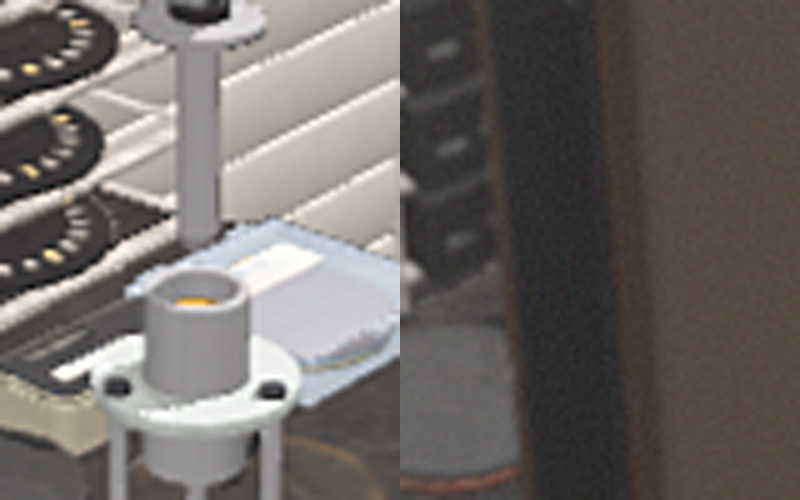

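In the side view the shank's axis (crop x ≈198) lines up with the tube's axis (≈197). The scene view is blocked by the arm. The depth along the line of sight is cheap to check before I insert.

Run:
```python
from h import *
D=np.load("pics/side3.npy");K,T=cam("side");C=cloud(K,T,D);S=C[150:245,290:345].reshape(-1,3)
ax=T[:3,2].copy();ax[2]=0;ax/=np.linalg.norm(ax);pe=np.array([-ax[1],ax[0],0])
near=np.hypot(S[:,0]-.593,S[:,1]+.129)<.03
for lo,hi,r in((.172,.185,.009),(.19,.205,.009),(.21,.235,.009),(.118,.138,.022)):
    q=S[near&(S[:,2]>lo)&(S[:,2]<hi)];a,b=q@ax,q@pe
    print(lo,len(q),"front+r",np.percentile(a,5)+r,"lat",(np.percentile(b,2)+np.percentile(b,98))/2)
```

```text
0.172 53 front+r 0.44914779487173767 lat 0.40633069296458313
0.19 61 front+r 0.4482419577316574 lat 0.40651165665583955
0.21 105 front+r 0.44871585594509994 lat 0.4067597723431613
0.118 240 front+r 0.4499919323059789 lat 0.40680236703075623
```

Rod and tube agree within 1 mm, so I'll insert and push.

```bash
python3 -m inch '[{"slide":[0,0,1],"turn":0,"grip":1.5},{"slide":[0,0,2],"turn":0,"grip":1.5},{"slide":[0,0,3],"turn":0,"grip":1.5},{"slide":[0,0,3.6],"turn":0,"grip":1.5},{"slide":[0,0,4.2],"turn":0,"grip":1.5},{"slide":[0,0,4.8],"turn":0,"grip":1.5},{"slide":[0,0,5.4],"turn":0,"grip":1.5},{"slide":[0,0,6],"turn":0,"grip":1.5},{"slide":[0,0,6.6],"turn":0,"grip":1.5},{"slide":[0,0,7.2],"turn":0,"grip":1.5}]' 90
python3 -m inch '[{"slide":[0,0,0.6],"turn":0,"grip":1.5},{"slide":[0,0,1.2],"turn":0,"grip":1.5},{"slide":[0,0,1.8],"turn":0,"grip":1.5},{"slide":[0,0,2.4],"turn":0,"grip":1.5},{"slide":[0,0,3],"turn":0,"grip":1.5},{"slide":[0,0,3.4],"turn":0,"grip":1.5},{"slide":[0,0,3.6],"turn":0,"grip":1.5},{"slide":[0,0,3.6],"turn":0,"grip":1.5},{"slide":[0,0,3.6],"turn":0,"grip":1.5}]'
```

```text
time: 6.6
eef_pos: [0.5945, -0.1268, 0.198]
tcp_rot: [0.983, 0.183, 0.0, 0.0]
contact_force: [0.1, -0.1, 4.0]
opening: 0.26
finger_force: 88.5
time: 7.5
eef_pos: [0.5944, -0.1268, 0.162]
tcp_rot: [0.983, 0.183, 0.0, 0.0]
contact_force: [0.5, 0.7, -1.3]
opening: 0.261
finger_force: 88.5
```

The force has gone from 4 N of pushing back to just the rod's weight, so the plug seems to have dropped. I'll lower the last millimetres gently until the collar touches.

```bash
python3 -m inch '[{"slide":[0,0,0.05],"turn":0,"grip":1.5},{"slide":[0,0,0.1],"turn":0,"grip":1.5},{"slide":[0,0,0.1],"turn":0,"grip":1.5},{"slide":[0,0,0.1],"turn":0,"grip":1.5}]'
python3 -m inch '[{"slide":[0,0,0.05],"turn":0,"grip":1.5},{"slide":[0,0,0.1],"turn":0,"grip":1.5},{"slide":[0,0,0.1],"turn":0,"grip":1.5}]'
python3 - <<'E'
from h import *
p,D=ctrl.read_camera("side");cv2.imwrite("pics/crop4.png",cv2.resize(p[165:295,270:380,::-1],None,fx=4.5,fy=4.5,interpolation=cv2.INTER_CUBIC))
E
```

```text
time: 7.9
eef_pos: [0.5944, -0.1267, 0.1613]
tcp_rot: [0.983, 0.183, 0.0, 0.0]
contact_force: [-0.6, 0.4, -1.6]
opening: 0.258
finger_force: 88.5
time: 8.2
eef_pos: [0.5944, -0.1268, 0.1612]
tcp_rot: [0.983, 0.183, 0.0, 0.0]
contact_force: [-2.5, 1.3, 3.0]
opening: 0.26
finger_force: 88.5
```

View pics/crop4.png

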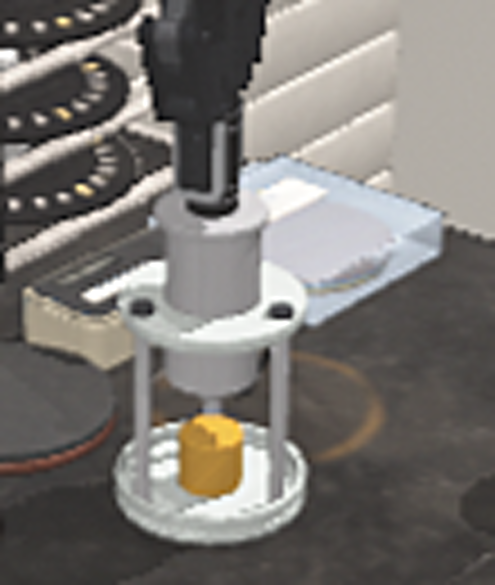

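The plug stands on the base at crop (210,455), with the tip clear above it. The collar sits on the rim, and contact shows in the force. Next I open the gripper and go straight up.

```bash
python3 -m inch '[{"slide":[0,0,0],"turn":0,"grip":4},{"slide":[0,0,0],"turn":0,"grip":6},{"slide":[0,0,0],"turn":0,"grip":8.5},{"slide":[0,0,0],"turn":0,"grip":8.5},{"slide":[0,0,0],"turn":0,"grip":8.5},{"slide":[0,0,0],"turn":0,"grip":8.5},{"slide":[0,0,0],"turn":0,"grip":8.5},{"slide":[0,0,0],"turn":0,"grip":8.5},{"slide":[0,0,-1],"turn":0,"grip":8.5},{"slide":[0,0,-3],"turn":0,"grip":8.5},{"slide":[0,0,-6],"turn":0,"grip":8.5},{"slide":[0,0,-9],"turn":0,"grip":8.5},{"slide":[0,0,-12],"turn":0,"grip":8.5},{"slide":[0,0,-12],"turn":0,"grip":8.5},{"slide":[0,0,-12],"turn":0,"grip":8.5},{"slide":[0,0,-12],"turn":0,"grip":8.5}]'
python3 - <<'E'
from h import *
p,D=ctrl.read_camera("side");cv2.imwrite("pics/crop5.png",cv2.resize(p[145:295,250:400,::-1],None,fx=4,fy=4,interpolation=cv2.INTER_CUBIC))
E
```

```text
time: 9.85
eef_pos: [0.5937, -0.1265, 0.279]
tcp_rot: [0.983, 0.183, -0.001, -0.001]
contact_force: [0.2, -0.6, -0.3]
opening: 0.994
finger_force: 0.0
```

View pics/crop5.png

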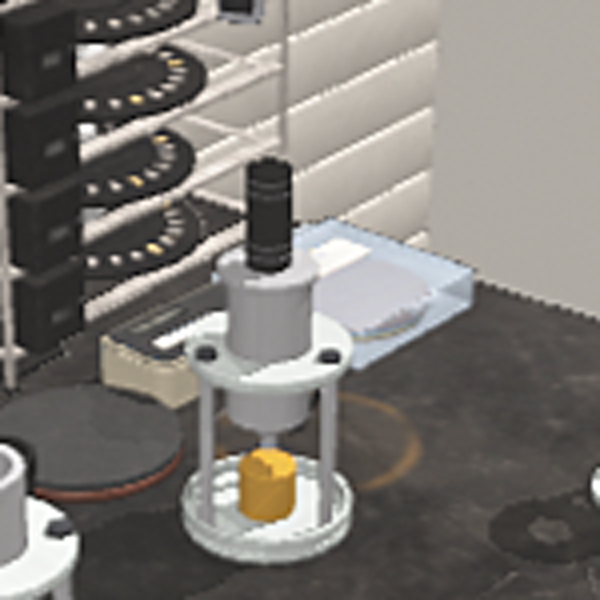

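The rod stands upright in the tube with its collar on the rim at crop (265,270). The plug is on the base at (267,485), and the gripper is clear.

```bash
python3 -c "
from plant import ctrl
print(ctrl.sign_off())"
```

```text
the job is handed in; nothing more can be done
None
```

The job is done and handed in at about 10 s: the plug was pushed out onto the blocked stand's base, and the rod is left standing in that tube, collar on the rim and gripper clear.

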